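# Hang the job's parts basket and press its label holder home behind the shelf lip

### The job

Set up the next watch job: hang the small parts basket by its handle on both prongs of the forked hook and let go of it, then take the label holder out of its slotted block and push it upright down behind the metal lip on the front of the little shelf, by feel and without shoving, until the sprung strip underneath is fully down. Finish while still holding the label holder pressed home: do not let go of it. Leave everything else on the bench where it stands.

Things in the scene. Friction and masses are not known exactly. Their poses are not given: they have to be found in the camera images.
- basket: loose aluminium parts basket, 80 (x) x 112 (y) x 50 mm tall, 0.1 to 0.2 kg, standing on the bench, with a stiff upright handle that does not fold: two thin legs at y = +-58 mm carry a round wooden bar 10 mm thick along the basket's y, its axis 125 mm above the bottom. Origin: centre of the underside; z up
- basket_bar (a point): middle of the basket's handle bar, on the bar's axis, 125 mm above the basket's underside; 110 mm of bar is free between the legs. Pinch it here from above, with the fingers closing along the basket's x
- hook: fixed steel stand, base 100 x 130 mm, with a forked hook: two 8 mm prongs at y = +-30 mm (52 mm free between) point to its -x, roughly to the robot, from a crosspiece whose front is x = 0, and turn up at x = -68 to -82 mm, tips 232 mm high. The basket's bar belongs across both prongs, along y, between crosspiece (top 222 mm) and tips. Origin: underside, below the crosspiece's front
- hook_seat (a point): point midway between the two prongs, 60 mm in front of the crosspiece and 211 mm above the bench, where the hung bar's axis comes to lie (211 to 216 mm high); axes as the hook's. Bring the basket in from the front (along the stand's +x), bar above the tips, prongs passing under the bar and over the basket's rim
- block: fixed wooden block 50 (x) x 110 (y) x 30 mm tall with a slot along its y, 7 mm wide, 80 mm long, 20 mm deep (slot floor 10 mm above the bench), in which the label holder stands at the start. Origin: centre of the underside
- label: loose grey plastic label holder, an upright plate 5 (x) x 70 (y) x 70 mm tall, 0.04 kg, its top 16 mm thickened to a grip bead 14 mm thick (x), with a white paper card on its -x face. Origin: centre of the lower edge; z up. It may be set in either way round
- label_grip (a point): middle of the label holder's grip bead, 62 mm above its lower edge; pinch it from above, fingers closing along the label's x
- shelf: fixed low wooden shelf, 150 (x) x 250 (y) x 80 mm tall, four small tins at its back. Its front faces its -x, roughly to the robot. Before the middle of the front edge stands a metal lip, 3 mm thick, 92 mm long, 76 mm high plus a flare to 86 mm; between lip and shelf edge is an upright gap 9 mm wide and 84 mm long between end cheeks, open at the top. Origin: underside; z up
- gap_mouth (a point): middle of the gap behind the lip, at the height of the lip's straight top edge, 76 mm above the bench; 74.5 mm in front of the shelf's origin. The label holder goes straight down here with its 70 mm width along the gap; axes as the shelf's
- strip (a joint): black rubber sprung strip at the bottom of the gap: 0 = up (its top 20 mm below gap_mouth), grows as it is pressed down, stop at 0.008 m (28 mm below gap_mouth). It takes about 3.6 N to start and 8.4 N fully down, and springs back when released. Home: beyond 0.006 m
- dome: bystander, to be left alone: clear glass dome with a knob, 100 mm across, 121 tall. Origin: underside
- blower: bystander, to be left alone: dark rubber pear-shaped air blower, 56 mm across, 100 tall. Origin: underside
- oiljar: bystander, to be left alone: small amber glass jar, 44 mm across, 55 tall. Origin: underside
- movement: bystander, to be left alone: watch movement in a round steel holder, 52 mm across, 20 tall. Origin: underside
- loupe: bystander, to be left alone: black eyeglass loupe, 34 mm across, 26 tall. Origin: underside
- driver: bystander, to be left alone: small screwdriver lying flat, 130 mm long
- cleaner: bystander, to be left alone: white plastic bottle, 56 mm across, 110 tall. Origin: underside
There are look-alikes about, which are no part of the job. What is shaped like the basket but yellow is not meant. Of the things that look like the label, the larger one is meant.

How it is judged:
By the outcome, as a careful person would: the job done as asked, in the order asked, and still so for the second after the job is handed in, while the arm keeps its last pose, push and grip.
It also fails if it takes over 72 s, if anything falls off the work surface, if the arm or the gripper's body presses on something with over 40 N, if the wrist force passes 120 N, or if a joint passes its speed limit or range.

### The arm

A 6-joint arm with a two-finger parallel gripper is mounted at the origin on the work surface. World frame = base frame: x ahead of the robot, y to its left, z up, the work surface at z = 0. Lengths are in m, angles in rad, forces in N, time in s.
With the tool pointing down it reaches from about 0.325 to 0.9 m from the base axis. Payload 6.1 kg.
Tool frame: the origin (TCP) lies at the very end of the fingers, on their centre line; the grasp point (between the pads) lies 19 mm behind it; z points along the fingers, y is the line along which they close (so a half turn about z gives the same grasp; the last joint's range is limited). The gripper opens to 85 mm and grips with 20 to 120 N. Pads are 22 mm wide; open, the fingers measure 114 mm over their backs; the gripper's body (76 mm by 85 mm) begins 54 mm behind the grasp point. The pads swing forward as they close: fully open they stand 13 mm farther back than shut.
Start: joints at [-1.324, 0.22, 1.526, -0, 1.395, -0.126], TCP at [0.228, -0.582, 0.231] pointing down, gripper open.
Joint ranges: [-2.98, 2.98], [-0.91, 2.08], [0.09, 2.57], [-1.24, 4.39], [0.2, 2.65], [-2.68, 2.68]. Speed limits (rad/s): [2.57, 2.57, 3.01, 3.14, 3.14, 3.14].

### API

Orientations are given as [roll, pitch, yaw] about the fixed x, y, z axes, in that order (R = Rz(yaw) Ry(pitch) Rx(roll)).
In Python, from station import monitor, viewer, bot gives the robot as it stands.
- The arm moves only by the tool drive_tool, never from a script. Its argument "increments" is a list that holds one entry, the list of rows, each a list of 5 numbers: the shift along the tool's x, y, z as a fraction of full scale, then the turn about the tool's z as a fraction of full scale, then the opening, from 0 (shut) to 1 (fully open). A call has 1 to 10 rows; each row shifts and turns the commanded pose from where the row before left it, along the tool's axes as they then stand; what a row does not reach is not made up. Full scale, the value 1, is 20 mm for a shift and 4 degrees for a turn. A row lasts 1/12 s, in which the tool goes at most 41.7 mm and 7.16 degrees, less where a joint would pass 70% of its speed; a pose out of reach is approached as far as the arm can. A call with a number of a shift or a turn outside -1 to 1 is refused whole. A call with a gripper value outside its range is refused whole. The fingers move at their own pace and stop on an object; "newtons" is the grip in N (left out, the last holds). Time passes only in rows, so rows that do not move let the fingers close. It gives the time, the measured TCP pose, the force, the opening and the grip force at its end, in the units of the state.
- monitor.observe(): the state, without advancing time (a new reading comes with each control period).
- viewer.camera(name): name is "scene" or "side" or "wrist"; returns (picture, depth): 420x560x3 uint8, red, green, blue; 420x560 float32, m along the optical axis (not along the pixel's ray), 0 where there is no reading.
- viewer.camera_info(name): a dict with "camera_matrix" (3x3 intrinsics, pixels), "distortion" ([k1, k2, p1, p2, k3] as OpenCV has them; the pictures are not rectified), "R" (3x3) and "t" (3): a world point X has camera coordinates R X + t; the wrist camera has in their place "T_tool_cam" (4x4, takes a point from camera to tool coordinates, whose origin is the TCP and whose axes are the flange's). Camera axes: x right, y down, z forward; pixel columns grow to the right and rows downward; lengths in m; the calibration is good to about 2 mm. A picture is of the moment at which its call begins: read the wrist's pose just before it. camera_info takes no time and is no camera call.
- bot.close_job(): hands the job in; it is judged then, once.
The state is a dict: "clock": time; "joints": joint angles; "joint_vel": joint speeds; "effort": joint torques, N m; "eef_pos": TCP position; "ee_rot": TCP orientation; "wrist_force": force on the tool from outside, world axes, zero at the start; "torque": the same for the moment, N m; "width": finger opening in m; "gripper_force": force on a finger pad.
Only numpy, scipy, OpenCV 4.12 (cv2) and the standard library are available. Lean on these libraries where they do the work, as an engineer would, in place of code of your own. Each camera call takes 0.05 s, during which the arm holds its last target. There are 200 camera calls.

## Working session

There is one attempt and no reset: what is moved stays moved. The work goes in short steps, Python scripts to look and compute and a tool call to move; the robot and the scene stay as the last step left them, time stands still between calls to the robot, and variables do not carry over. Pictures are saved under pics/ and viewed, at most 10 in all, crops included, and the job is handed in when it is done.

Besides the shell and the picture viewer there is one more tool, called after "Emit:" as a command line: name --argument value ..., lists and objects as JSON in quotes. drive_tool: Moves the arm, as the interface text tells. Its arguments: {"type":"object","properties":{"increments":{"type":"array","items":{"type":"array","items":{"type":"array","items":{"type":"number","minimum":-1,"maximum":1}}}},"newtons":{"type":"number"}},"required":["increments"]}

```bash
mkdir -p pics; ls; cat > h.py <<'E'
import numpy as np, cv2
from station import monitor, viewer, bot
from scipy.spatial.transform import Rotation as Ro
def grab(n):
    s=monitor.observe(); p,d=viewer.camera(n); i=viewer.camera_info(n)
    if 'R' in i: R=np.array(i['R']);t=np.array(i['t']);Rw=R.T;c=-R.T@t
    else:
        T=np.array(i['T_tool_cam']);Rt=Ro.from_euler('xyz',s['ee_rot']).as_matrix()
        Rw=Rt@T[:3,:3];c=Rt@T[:3,3]+np.array(s['eef_pos'])
    return p,d,(np.array(i['camera_matrix']),np.array(i['distortion']),Rw,c)
def rays(uv,C):
    K,D,Rw,c=C
    q=cv2.undistortPoints(np.float64(uv).reshape(-1,1,2),K,D)[:,0]
    return np.c_[q,np.ones(len(q))]@Rw.T   # scale 1 = depth 1
def onplane(uv,z,C):
    r=rays(uv,C); return C[3]+r*((z-C[3][2])/r[:,2])[:,None]
def cloud(d,C):
    v,u=np.mgrid[:d.shape[0],:d.shape[1]]
    r=rays(np.c_[u.ravel(),v.ravel()],C)
    return (C[3]+r*d.reshape(-1,1)).reshape(*d.shape,3)
E
python3 - <<'E'
from h import *
print(monitor.observe())
for n in('scene','side','wrist'):
    p,d,C=grab(n);cv2.imwrite(f'pics/{n}0.png',p[:,:,::-1]);np.savez(f'{n}0.npz',p=p,d=d,K=C[0],D=C[1],R=C[2],c=C[3]);print(n,C[3],C[2][:,2],(d>0).mean())
E
```

```text
pics
{'clock': 0.0, 'joints': array([-1.32414487e+00,  2.21241981e-01,  1.52760312e+00, -2.59852023e-05,
        1.39471135e+00, -1.26105133e-01]), 'joint_vel': array([-5.52046376e-04, -2.15836705e-04, -2.67833043e-04,  9.77459268e-05,
        3.99358085e-04, -5.57160918e-04]), 'effort': array([ 9.44903622e-04, -4.96890843e+01, -3.89391339e+01, -5.68336077e-05,
        1.09330507e-02,  1.57420828e-05]), 'eef_pos': array([ 0.22745115, -0.58149192,  0.23019366]), 'ee_rot': array([-3.13964124e+00, -2.21617112e-04,  3.72760948e-01]), 'wrist_force': array([-0.42034014,  0.34256432,  0.83240021]), 'torque': array([-0.02875146,  0.03927828, -0.01208458]), 'gripper_force': 0.0, 'width': 0.08544730838790739}
scene [ 0.92973234 -0.61518736  0.84643858] [-0.35087096  0.60868095 -0.71161581] 0.9959651360544217
side [ 0.37558298 -1.08767709  0.85798064] [ 0.13865492  0.82323582 -0.55050668] 0.9957227891156463
wrist [ 0.29553293 -0.55545436  0.37238086] [-0.26989345 -0.10462834 -0.95718882] 0.9959608843537415
```

View pics/scene0.png

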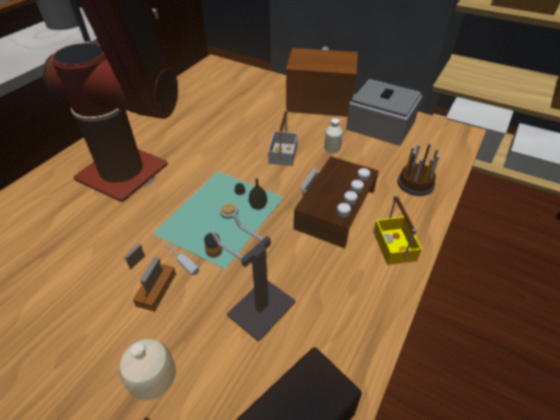

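View pics/side0.png

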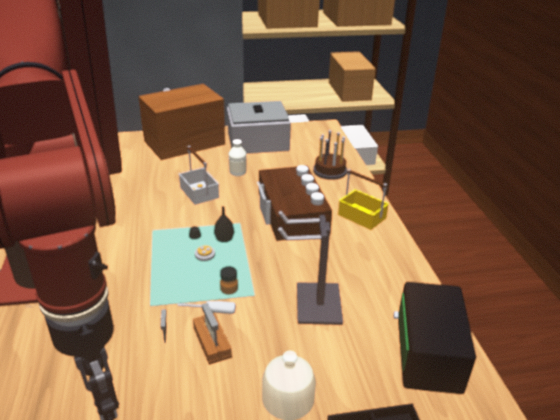

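The scene view shows the grey basket at (284,148), its wooden bar at (284,125), and the hook with its base at (262,308) and prongs running to (220,238). The shelf is at (338,200) with its lip at (310,180), and the block and label are at (155,280). The small decoy label is at (134,256) and the yellow decoy basket at (397,238).

```bash
cat >> h.py <<'E'
def load(n):
    z=np.load(n+'.npz');return z['p'],z['d'],(z['K'],z['D'],z['R'],z['c'])
E
python3 - <<'E'
from h import *
for n,pts in(('scene',dict(basket=(284,155),hookbase=(262,308),hookhead=(258,250),prL=(222,238),prR=(232,220),shelf=(325,205),lip=(310,181),label=(152,272),block=(155,293),small=(134,256),dome=(147,370),yel=(397,238))),('side',dict(basket=(200,188),bar=(197,156),hookbase=(320,305),prA=(283,216),prB=(283,232),shelf=(290,205),lip=(265,203),label=(211,322),block=(211,343)))):
    p,d,C=load(n+'0');X=cloud(d,C)
    for k,(u,v) in pts.items():print(n,k,X[v,u].round(3),p[v,u])
    # elevation map
E
python3 - <<'E'
import sys;sys.path.insert(0,'.')
from h import *
# top-down colour height map, 2 mm/pixel, x 0.1..0.9 , y -0.7..0.5
H=np.zeros((600,400));I=np.zeros((600,400,3),np.uint8)
for n in('side','scene'):
    p,d,C=load(''+n+'0');X=cloud(d,C)
    m=(d>0)&(X[...,2]<.3);P=X[m];c=p[m]
    o=np.argsort(P[:,2]);P=P[o];c=c[o]
    i=((.5-P[:,1])/.002).astype(int);j=((P[:,0]-.1)/.002).astype(int)
    k=(i>=0)&(i<600)&(j>=0)&(j<400)
    I[i[k],j[k]]=c[k]
cv2.imwrite('pics/top.png',cv2.resize(I,(400,600))[:,:,::-1])
E
```

```text
scene basket [0.429 0.279 0.04 ] [87 84 81]
scene hookbase [ 0.648 -0.21   0.025] [52 40 35]
scene hookhead [ 0.642 -0.202  0.22 ] [72 69 71]
scene prL [ 0.434 -0.07  -0.001] [113 166 153]
scene prR [ 0.42  -0.002 -0.001] [114 166 154]
scene shelf [0.65  0.105 0.079] [75 46 28]
scene lip [0.568 0.182 0.068] [95 94 92]
scene label [ 0.396 -0.277  0.07 ] [62 54 47]
scene block [ 0.415 -0.301  0.031] [132  81  40]
scene small [ 0.296 -0.245  0.029] [58 48 39]
scene dome [ 0.548 -0.455  0.081] [198 184 166]
scene yel [0.843 0.158 0.004] [160 129  14]
side basket [0.4   0.275 0.047] [180 173 171]
side bar [0.398 0.318 0.128] [122  77  47]
side hookbase [ 0.638 -0.217  0.013] [99 85 86]
side prA [ 0.56  -0.156  0.22 ] [151 141 141]
side prB [ 0.549 -0.216  0.223] [153 144 143]
side shelf [0.628 0.094 0.082] [104  63  39]
side lip [0.567 0.131 0.071] [115 109 109]
side label [ 0.392 -0.3    0.079] [167 167 168]
side block [ 0.389 -0.308  0.028] [190 121  66]
```

View pics/top.png

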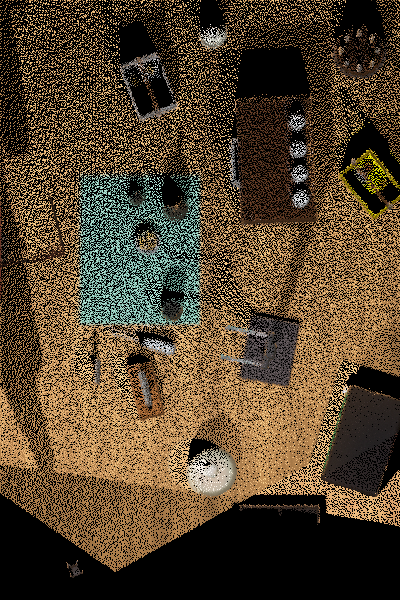

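The top map shows the basket at about (146,85), the hook prongs at (240,328–357), the shelf with its lip at (233,160), and the label and block at (147,388). Next I'll fit each of these.

```bash
cat > fit.py <<'E'
from h import *
def box(X,m,lo,hi):
    m=m&(X>lo).all(-1)&(X<hi).all(-1); return X[m]
def rect(P):
    (c,s,a)=cv2.minAreaRect(np.float32(P[:,:2]*1000)); return np.round(c,1),np.round(s,1),round(a,1)
def line(P):
    m=P.mean(0);u=np.linalg.svd(P-m,full_matrices=False)[2][0];t=(P-m)@u
    return m.round(4),(m+u*(t.max()+t.min())/2).round(4),round((t.max()-t.min())*1000,1),round(np.degrees(np.arctan2(u[1],u[0]))%180,2)
E
python3 - <<'E'
from fit import *
for n in('scene','side'):
    p,d,C=load(n+'0');X=cloud(d,C);ok=d>0
    print(n)
    B=box(X,ok,(.33,.2,.117),(.47,.4,.14));print('bar',len(B),line(B))
    B=box(X,ok,(.33,.2,.04),(.47,.4,.056));print('rim',len(B),rect(B))
    B=box(X,ok,(.5,-.26,.2),(.6,-.1,.25))
    for k,Q in(('prN',B[B[:,1]<-.18]),('prP',B[B[:,1]>-.18])):
        if len(Q)>5:print(k,len(Q),line(Q),Q.min(0),Q.max(0))
    B=box(X,ok,(.6,-.3,.19),(.7,-.1,.25));print('cross',len(B),B.min(0),B.max(0),rect(B))
    B=box(X,ok,(.57,-.32,.003),(.73,-.1,.03));print('base',rect(B))
    B=box(X,ok,(.5,.0,.074),(.8,.42,.0845));B=B[B[:,0]>.577];print('shelf',rect(B))
    B=box(X,ok,(.52,.05,.03),(.58,.3,.078));print('lip',len(B),line(B),B.min(0),B.max(0))
    B=box(X,ok,(.52,.05,.078),(.575,.3,.1));print('flare',len(B),line(B),B.min(0),B.max(0))
    B=box(X,ok,(.3,-.4,.055),(.5,-.2,.1));print('label',len(B),line(B),rect(B),B.max(0))
    B=box(X,ok,(.3,-.4,.02),(.5,-.2,.036));print('block',len(B),rect(B))
E
```

```text
scene
bar 85 (array([0.4006, 0.3219, 0.1279]), array([0.3986, 0.3273, 0.128 ]), np.float64(120.7), np.float64(110.3))
rim 201 (array([397.5, 328.3]), array([ 80.3, 121. ]), 20.7)
prN 131 (array([ 0.5666, -0.2185,  0.2136]), array([ 0.5684, -0.2189,  0.213 ]), np.float64(63.0), np.float64(168.42)) [ 0.54225204 -0.22681984  0.20289783] [ 0.59960892 -0.20876461  0.23124112]
prP 99 (array([ 0.5726, -0.1577,  0.215 ]), array([ 0.5732, -0.1579,  0.2147]), np.float64(52.9), np.float64(168.66)) [ 0.55164643 -0.16524194  0.20514204] [ 0.59907676 -0.15014779  0.23231448]
cross 559 [ 0.6004185  -0.23856308  0.19009604] [ 0.65197856 -0.15958966  0.22357398] (array([ 626.4, -199. ]), array([51.3, 79.2]), 0.5)
base (array([ 661.4, -222.4]), array([165.9, 150.6]), 79.5)
shelf (array([666.4, 229.7]), array([377. , 199.6]), 78.5)
lip 104 (array([0.57  , 0.1797, 0.0696]), array([0.5698, 0.1923, 0.07  ]), np.float64(123.6), np.float64(91.0)) [0.56351563 0.13030544 0.05011776] [0.57980485 0.2540248  0.0779724 ]
flare 86 (array([0.5649, 0.1802, 0.0824]), array([0.5651, 0.2153, 0.0823]), np.float64(166.9)
[... 1132 characters left out ...]
helf (array([666.9, 239.2]), array([399.6, 198.1]), 78.2)
lip 277 (array([0.5721, 0.1799, 0.0579]), array([0.5719, 0.1937, 0.0589]), np.float64(208.7), np.float64(90.81)) [0.56223977 0.09068383 0.03031434] [0.57999245 0.29914793 0.07790798]
flare 46 (array([0.5637, 0.1893, 0.0829]), array([0.5653, 0.2128, 0.0824]), np.float64(162.5), np.float64(86.1)) [0.55676542 0.13157768 0.07829353] [0.57442703 0.29382788 0.08811648]
label 243 (array([ 0.3917, -0.2847,  0.077 ]), array([ 0.3899, -0.2776,  0.0774]), np.float64(73.5), np.float64(104.83)) (array([ 391.4, -277.1]), array([15.2, 73.3]), 13.8) [ 0.40539914 -0.24261536  0.08733765]
block 872 (array([ 393.5, -268. ]), array([147. ,  85.6]), 81.1)
```

```bash
cat >> h.py <<'E'
def plan(x,y,z,yaw,n,start=None):
    """rows for straight TCP path to x,y,z, yaw in deg, in n rows; prints 10 per line"""
    s=monitor.observe()
    if start is None: start=list(s['eef_pos'])+[np.degrees(s['ee_rot'][2])]
    a=np.array(start);b=np.array([x,y,z,yaw]);st=(b-a)/n;cur=a.copy();out=[]
    for i in range(n):
        t=a+st*(i+1);q=np.radians(cur[3]);dx,dy,dz=t[:3]-cur[:3];c,s_=np.cos(q),np.sin(q)
        r=np.round([(c*dx+s_*dy)/.02,(s_*dx-c*dy)/.02,-dz/.02,-(t[3]-cur[3])/4],2)
        cur=cur+[(c*r[0]+s_*r[1])*.02,(s_*r[0]-c*r[1])*.02,-r[2]*.02,-r[3]*4]
        out.append(r)
    if np.abs(out).max()>1:print('TOO FAST',np.abs(out).max(0))
    for i in range(0,n,10):print([[float(v) for v in r] for r in out[i:i+10]])
    return cur
E
python3 - <<'E'
from h import *
c=plan(.42,0,.29,75,30)
plan(.40,.31,.26,110.7,16,c)
E
```

```text
TOO FAST [1.02 0.79 0.1  0.45]
[[0.65, -0.79, -0.1, -0.45], [0.68, -0.76, -0.1, -0.44], [0.7, -0.75, -0.1, -0.45], [0.72, -0.72, -0.1, -0.45], [0.74, -0.7, -0.1, -0.45], [0.77, -0.67, -0.1, -0.44], [0.79, -0.65, -0.09, -0.45], [0.8, -0.63, -0.1, -0.45], [0.83, -0.6, -0.1, -0.44], [0.84, -0.57, -0.1, -0.45]]
[[0.87, -0.55, -0.1, -0.45], [0.87, -0.52, -0.1, -0.44], [0.9, -0.49, -0.1, -0.45], [0.91, -0.47, -0.1, -0.45], [0.92, -0.43, -0.1, -0.45], [0.94, -0.41, -0.1, -0.44], [0.95, -0.38, -0.1, -0.45], [0.96, -0.35, -0.1, -0.45], [0.97, -0.32, -0.1, -0.44], [0.97, -0.28, -0.1, -0.45]]
[[0.99, -0.26, -0.09, -0.45], [1.0, -0.23, -0.1, -0.44], [1.0, -0.19, -0.1, -0.45], [1.01, -0.16, -0.1, -0.45], [1.01, -0.14, -0.1, -0.45], [1.02, -0.1, -0.1, -0.44], [1.02, -0.06, -0.1, -0.45], [1.02, -0.04, -0.1, -0.45], [1.02, -0.01, -0.1, -0.44], [1.02, 0.03, -0.1, -0.45]]
[[0.92, -0.31, 0.09, -0.56], [0.93, -0.28, 0.1, -0.56], [0.94, -0.23, 0.09, -0.55], [0.95, -0.21, 0.1, -0.56], [0.96, -0.16, 0.09, -0.56], [0.96, -0.13, 0.09, -0.56], [0.97, -0.09, 0.1, -0.55], [0.97, -0.05, 0.09, -0.56], [0.97, -0.01, 0.1, -0.56], [0.97, 0.02, 0.09, -0.56]]
[[0.97, 0.06, 0.09, -0.56], [0.96, 0.1, 0.1, -0.55], [0.96, 0.14, 0.09, -0.56], [0.96, 0.17, 0.09, -0.56], [0.94, 0.21, 0.1, -0.56], [0.94, 0.25, 0.09, -0.56]]
```

Emit:
drive_tool --increments '[[[0.65,-0.79,-0.1,-0.45,1],[0.68,-0.76,-0.1,-0.45,1],[0.7,-0.75,-0.1,-0.45,1],[0.72,-0.72,-0.1,-0.45,1],[0.74,-0.7,-0.1,-0.45,1],[0.77,-0.67,-0.1,-0.45,1],[0.79,-0.65,-0.1,-0.45,1],[0.8,-0.63,-0.1,-0.45,1],[0.83,-0.6,-0.1,-0.45,1],[0.84,-0.57,-0.1,-0.45,1]]]' --newtons 40

```text
clock: 0.98
eef_pos: [0.2917, -0.387, 0.2511]
ee_rot: [-3.141, -0.0, 0.688]
wrist_force: [-0.1, -0.2, 0.5]
width: 0.0858
gripper_force: 0.0
```

Emit:
drive_tool --increments '[[[0.87,-0.55,-0.1,-0.45,1],[0.87,-0.52,-0.1,-0.45,1],[0.9,-0.49,-0.1,-0.45,1],[0.91,-0.47,-0.1,-0.45,1],[0.92,-0.43,-0.1,-0.45,1],[0.94,-0.41,-0.1,-0.45,1],[0.95,-0.38,-0.1,-0.45,1],[0.96,-0.35,-0.1,-0.45,1],[0.97,-0.32,-0.1,-0.45,1],[0.97,-0.28,-0.1,-0.45,1]]]'

```text
clock: 1.82
eef_pos: [0.3552, -0.1931, 0.2712]
ee_rot: [-3.141, -0.0, 1.003]
wrist_force: [-0.2, -0.4, 0.1]
width: 0.0853
gripper_force: 0.0
```

Emit:
drive_tool --increments '[[[0.99,-0.26,-0.1,-0.45,1],[1,-0.23,-0.1,-0.45,1],[1,-0.19,-0.1,-0.45,1],[1,-0.16,-0.1,-0.45,1],[1,-0.14,-0.1,-0.45,1],[1,-0.1,-0.1,-0.45,1],[1,-0.06,-0.1,-0.45,1],[1,-0.04,-0.1,-0.45,1],[1,-0.01,-0.1,-0.45,1],[1,0.03,-0.1,-0.45,1]]]'

```text
clock: 2.65
eef_pos: [0.4175, -0.001, 0.2912]
ee_rot: [-3.141, 0.0, 1.317]
wrist_force: [0.5, -0.7, 0.0]
width: 0.0854
gripper_force: 0.0
```

Emit:
drive_tool --increments '[[[0.92,-0.31,0.1,-0.56,1],[0.93,-0.28,0.1,-0.56,1],[0.94,-0.23,0.1,-0.56,1],[0.95,-0.2,0.1,-0.56,1],[0.96,-0.16,0.1,-0.56,1],[0.96,-0.13,0.1,-0.56,1],[0.97,-0.09,0.1,-0.56,1],[0.97,-0.05,0.1,-0.56,1],[0.97,-0.01,0.1,-0.56,1],[0.97,0.02,0.1,-0.56,1]]]'

```text
clock: 3.48
eef_pos: [0.4035, 0.1925, 0.271]
ee_rot: [-3.141, 0.0, 1.708]
wrist_force: [0.1, 0.0, -0.2]
width: 0.0854
gripper_force: 0.0
```

Emit:
drive_tool --increments '[[[0.97,0.06,0.1,-0.56,1],[0.96,0.1,0.1,-0.56,1],[0.96,0.14,0.1,-0.56,1],[0.6,0.17,0.1,-0.56,1],[0.3,0.2,0,-0.56,1],[0,0,0,-0.56,1],[0,0,0,0,1]]]'

```text
clock: 4.07
eef_pos: [0.402, 0.2692, 0.2629]
ee_rot: [-3.141, 0.0, 1.944]
wrist_force: [-1.1, 0.4, -0.3]
width: 0.0851
gripper_force: 0.0
```

```bash
python3 - <<'E'
from fit import *
print(monitor.observe()['eef_pos'],np.degrees(monitor.observe()['ee_rot']))
p,d,C=grab('wrist');cv2.imwrite('pics/w1.png',p[:,:,::-1]);np.savez('w1.npz',p=p,d=d,K=C[0],D=C[1],R=C[2],c=C[3])
X=cloud(d,C)
B=box(X,d>0,(.33,.2,.117),(.47,.4,.14));print('bar',len(B),line(B))
E
```

```text
[0.40198582 0.2692316  0.26290255] [-1.79953001e+02  1.36572717e-02  1.11360993e+02]
bar 1613 (array([0.3947, 0.3307, 0.1285]), array([0.396 , 0.3273, 0.1285]), np.float64(121.7), np.float64(110.74))
```

View pics/w1.png

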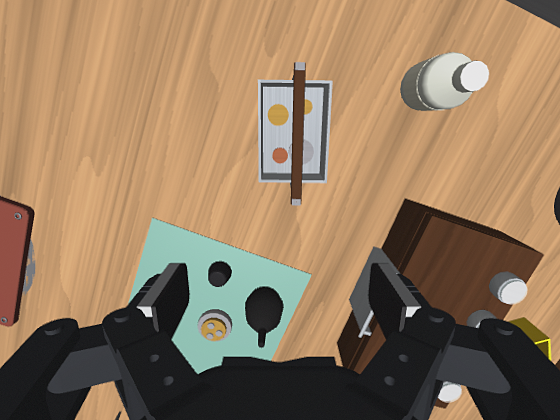

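The bar is in view at column 298, rows 62–205, and the basket is upright. Its centre measures (0.396, 0.327), which agrees with both fixed cameras.

```bash
python3 - <<'E'
from h import *
c=plan(.3965,.327,.205,110.8,4)
plan(.3965,.327,.106,110.8,6,c)
E
```

```text
[[0.7, 0.2, 0.72, 0.03], [0.7, 0.19, 0.73, 0.02], [0.71, 0.2, 0.72, 0.03], [0.7, 0.19, 0.73, 0.02]]
[[-0.0, 0.0, 0.82, 0.0], [-0.0, 0.0, 0.83, 0.0], [-0.0, 0.0, 0.82, 0.0], [-0.0, 0.0, 0.83, 0.0], [-0.0, 0.0, 0.82, 0.0], [-0.0, 0.0, 0.83, 0.0]]
```

Emit:
drive_tool --increments '[[[0.7,0.2,0.72,0.1,1],[0.7,0.19,0.73,0,1],[0.71,0.2,0.72,0,1],[0.7,0.19,0.73,0,1],[0,0,0.82,0,1],[0,0,0.83,0,1],[0,0,0.82,0,1],[0,0,0.83,0,1],[0,0,0.82,0,1],[0,0,0.83,0,1]]]'

```text
clock: 4.95
eef_pos: [0.3968, 0.3266, 0.1056]
ee_rot: [3.141, 0.0, 1.932]
wrist_force: [0.3, 0.4, 0.8]
width: 0.0856
gripper_force: 0.0
```

Emit:
drive_tool --increments '[[[0,0,0,0,0.4],[0,0,0,0,0],[0,0,0,0,0],[0,0,0,0,0],[0,0,0,0,0],[0,0,0,0,0],[0,0,0,0,0]]]'

```text
clock: 5.53
eef_pos: [0.3972, 0.3274, 0.1074]
ee_rot: [3.14, -0.0, 1.934]
wrist_force: [-1.0, -0.4, 4.3]
width: 0.0081
gripper_force: 39.0
```

```bash
python3 - <<'E'
from h import *
c=plan(.40,.30,.27,110.8,13)
c=plan(.455,-.16,.265,79.5,32,c);print(c)
E
```

```text
[[-0.1, -0.03, -0.63, 0.0], [-0.1, -0.02, -0.62, 0.0], [-0.11, -0.03, -0.63, 0.0], [-0.1, -0.03, -0.62, 0.0], [-0.1, -0.03, -0.63, 0.0], [-0.1, -0.02, -0.62, 0.0], [-0.11, -0.03, -0.63, 0.0], [-0.1, -0.03, -0.62, 0.0], [-0.1, -0.02, -0.63, 0.0], [-0.1, -0.03, -0.62, 0.0]]
[[-0.11, -0.03, -0.63, 0.0], [-0.1, -0.03, -0.63, 0.0], [-0.1, -0.02, -0.62, 0.0]]
[[-0.7, -0.18, 0.01, 0.24], [-0.71, -0.16, 0.01, 0.25], [-0.71, -0.15, 0.0, 0.24], [-0.71, -0.14, 0.01, 0.25], [-0.71, -0.12, 0.01, 0.24], [-0.71, -0.12, 0.01, 0.25], [-0.72, -0.1, 0.0, 0.24], [-0.72, -0.09, 0.01, 0.25], [-0.72, -0.08, 0.01, 0.24], [-0.72, -0.06, 0.01, 0.25]]
[[-0.72, -0.06, 0.01, 0.24], [-0.72, -0.04, 0.0, 0.24], [-0.73, -0.03, 0.01, 0.25], [-0.72, -0.01, 0.01, 0.24], [-0.72, -0.01, 0.01, 0.25], [-0.73, 0.01, 0.0, 0.24], [-0.72, 0.02, 0.01, 0.25], [-0.73, 0.04, 0.01, 0.24], [-0.72, 0.04, 0.01, 0.25], [-0.72, 0.06, 0.01, 0.24]]
[[-0.72, 0.07, 0.0, 0.25], [-0.72, 0.08, 0.01, 0.24], [-0.72, 0.1, 0.01, 0.24], [-0.71, 0.1, 0.01, 0.25], [-0.72, 0.12, 0.0, 0.24], [-0.71, 0.14, 0.01, 0.25], [-0.71, 0.14, 0.01, 0.24], [-0.7, 0.15, 0.01, 0.25], [-0.71, 0.17, 0.01, 0.24], [-0.7, 0.18, 0.0, 0.25]]
[[-0.7, 0.19, 0.01, 0.24], [-0.69, 0.21, 0.01, 0.25]]
[ 0.45506431 -0.15996001  0.26498386 79.48086774]
```

Emit:
drive_tool --increments '[[[0,0,-0.2,0,0],[0,0,-0.5,0,0],[0,0,-0.7,0,0],[0,0,-0.8,0,0],[0,0,-0.8,0,0],[0,0,-0.8,0,0],[0,0,-0.8,0,0],[-0.2,0,-0.8,0,0],[-0.4,0,-0.8,0,0],[-0.5,0,-0.6,0,0]]]'

```text
clock: 6.37
eef_pos: [0.4046, 0.3067, 0.2444]
ee_rot: [3.14, -0.0, 1.935]
wrist_force: [0.2, 0.6, -1.8]
width: 0.0083
gripper_force: 39.1
```

Emit:
drive_tool --increments '[[[-0.7,-0.18,-0.3,0.24,0],[-0.71,-0.16,-0.3,0.25,0],[-0.71,-0.15,-0.2,0.24,0],[-0.71,-0.14,-0.2,0.25,0],[-0.71,-0.12,-0.1,0.24,0],[-0.71,-0.12,0,0.25,0],[-0.72,-0.1,0,0.24,0],[-0.72,-0.09,0,0.25,0],[-0.72,-0.08,0,0.24,0],[-0.72,-0.06,0,0.25,0]]]'

```text
clock: 7.2
eef_pos: [0.4216, 0.1616, 0.2646]
ee_rot: [-3.141, 0.0, 1.762]
wrist_force: [0.9, 0.2, -1.7]
width: 0.0082
gripper_force: 39.1
```

Emit:
drive_tool --increments '[[[-0.72,-0.06,0,0.24,0],[-0.72,-0.04,0,0.24,0],[-0.73,-0.03,0,0.25,0],[-0.72,-0.01,0,0.24,0],[-0.72,-0.01,0,0.25,0],[-0.73,0.01,0,0.24,0],[-0.72,0.02,0,0.25,0],[-0.73,0.04,0,0.24,0],[-0.72,0.04,0,0.25,0],[-0.72,0.06,0,0.24,0]]]'

```text
clock: 8.03
eef_pos: [0.4385, 0.0179, 0.2646]
ee_rot: [-3.142, 0.0, 1.591]
wrist_force: [-0.6, 0.1, -1.9]
width: 0.0087
gripper_force: 39.1
```

Emit:
drive_tool --increments '[[[-0.72,0.07,0,0.25,0],[-0.72,0.08,0,0.24,0],[-0.72,0.1,0,0.24,0],[-0.71,0.1,0,0.25,0],[-0.72,0.12,0,0.24,0],[-0.71,0.14,0,0.25,0],[-0.71,0.14,0,0.24,0],[-0.6,0.15,0,0.25,0],[-0.5,0.1,0,0.24,0],[-0.3,0.1,0,0.25,0]]]'

```text
clock: 8.87
eef_pos: [0.4545, -0.1115, 0.2644]
ee_rot: [-3.141, 0.0, 1.419]
wrist_force: [0.2, -0.1, -2.1]
width: 0.0084
gripper_force: 39.1
```

```bash
python3 - <<'E'
from fit import *
s=monitor.observe();print(s['eef_pos'],np.degrees(s['ee_rot']))
for n in('wrist','side','scene'):
    p,d,C=grab(n);cv2.imwrite(f'pics/{n}2.png',p[:,:,::-1]);np.savez(n+'2.npz',p=p,d=d,K=C[0],D=C[1],R=C[2],c=C[3])
    X=cloud(d,C);ok=d>0
    B=box(X,ok,(.52,-.26,.2),(.61,-.1,.25))
    for k,Q in(('prN',B[B[:,1]<-.18]),('prP',B[B[:,1]>-.18])):
        if len(Q)>5:print(n,k,len(Q),line(Q),Q.min(0).round(4),Q.max(0).round(4))
    B=box(X,ok,(.34,-.3,.2),(.52,.0,.31));print(len(B), B.min(0),B.max(0))
p1=cv2.imread('pics/side2.png');p2=cv2.imread('pics/wrist2.png')
cv2.imwrite('pics/both2.png',np.hstack([cv2.resize(p1[130:,100:480],(400,305)),cv2.resize(p2,(400,305))]))
E
```

```text
[ 0.4545441  -0.11153004  0.26439867] [-1.79993315e+02  1.10587764e-02  8.13073184e+01]
wrist prN 666 (array([ 0.5869, -0.2197,  0.2105]), array([ 0.5842, -0.2192,  0.2102]), np.float64(53.6), np.float64(168.25)) [ 0.5586 -0.2283  0.2037] [ 0.6099 -0.2118  0.2152]
wrist prP 948 (array([ 0.5796, -0.1579,  0.2139]), array([ 0.5784, -0.1577,  0.2143]), np.float64(64.0), np.float64(168.47)) [ 0.5499 -0.1677  0.2034] [ 0.6099 -0.1506  0.233 ]
10502 [ 0.40652796 -0.17289131  0.20001972] [ 0.50202923 -0.05042346  0.30999667]
side prN 160 (array([ 0.5719, -0.2211,  0.2129]), array([ 0.573 , -0.2213,  0.2128]), np.float64(73.5), np.float64(169.56)) [ 0.5393 -0.231   0.2023] [ 0.6099 -0.2111  0.2325]
side prP 125 (array([ 0.5765, -0.1604,  0.2128]), array([ 0.5779, -0.1607,  0.2124]), np.float64(65.2), np.float64(169.69)) [ 0.5492 -0.1708  0.2027] [ 0.6098 -0.1493  0.2313]
770 [ 0.40811974 -0.1769158   0.20000677] [ 0.50029867 -0.05152044  0.30998771]
scene prN 149 (array([ 0.5713, -0.2195,  0.2134]), array([ 0.5741, -0.22  ,  0.2128]), np.float64(72.8), np.float64(168.77)) [ 0.5411 -0.2289  0.203 ] [ 0.61   -0.2088  0.2324]
scene prP 114 (array([ 0.5774, -0.1588,  0.2147]), array([ 0.5781, -0.159 ,  0.2145]), np.float64(62.0), np.float64(168.87)) [ 0.5507 -0.168   0.205 ] [ 0.6096 -0.1495  0.2319]
854 [ 0.40711912 -0.17150562  0.20000354] [ 0.5035473  -0.04842193  0.30999669]
```

View pics/both2.png

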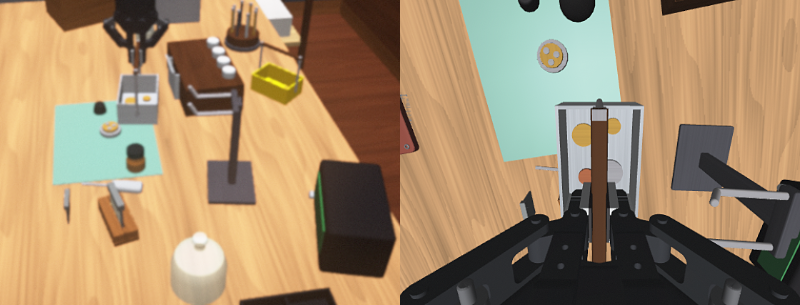

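The basket hangs straight in the fingers (side-view crop at about (137,95)). The wrist view shows both prongs at (715,195) and (740,243), clear of the basket. Now I'll line it up in front of the hook.

```bash
python3 - <<'E'
from h import *
c=plan(.469,-.168,.237,78.7,6)
c=plan(.567,-.1875,.237,78.7,12,c);print(c)
E
```

```text
[[-0.46, 0.19, 0.23, 0.11], [-0.45, 0.19, 0.22, 0.11], [-0.45, 0.2, 0.23, 0.12], [-0.46, 0.2, 0.23, 0.11], [-0.45, 0.21, 0.22, 0.11], [-0.44, 0.21, 0.23, 0.11]]
[[-0.0, 0.42, 0.0, 0.0], [-0.0, 0.41, 0.0, 0.0], [-0.0, 0.42, 0.0, 0.0], [-0.0, 0.41, 0.0, 0.0], [-0.0, 0.42, 0.0, 0.0], [-0.0, 0.42, 0.0, 0.0], [-0.0, 0.41, 0.0, 0.0], [-0.0, 0.42, 0.0, 0.0], [-0.0, 0.41, 0.0, 0.0], [-0.0, 0.42, 0.0, 0.0]]
[[-0.0, 0.42, 0.0, 0.0], [-0.0, 0.41, 0.0, 0.0]]
[ 0.56697069 -0.1874646   0.23703569 78.71584174]
```

Emit:
drive_tool --increments '[[[-0.46,0.19,0.23,0.11,0],[-0.45,0.19,0.22,0.11,0],[-0.45,0.2,0.23,0.12,0],[-0.46,0.2,0.23,0.11,0],[-0.45,0.21,0.22,0.11,0],[-0.44,0.21,0.23,0.11,0],[0,0,0,0,0],[0,0,0,0,0],[0,0.2,0,0,0],[0,0.4,0,0,0]]]'

```text
clock: 9.85
eef_pos: [0.4811, -0.1699, 0.2374]
ee_rot: [3.141, -0.0, 1.375]
wrist_force: [1.0, -0.6, -1.2]
width: 0.0088
gripper_force: 39.1
```

Emit:
drive_tool --increments '[[[0,0.5,0,0,0],[0,0.5,0,0,0],[0,0.5,0,0,0],[0,0.5,0,0,0],[0,0.5,0,0,0],[0,0.5,0,0,0],[0,0.5,0,0,0],[0,0.5,0,0,0],[0,0.4,0,0,0],[0,0,0,0,0]]]'

```text
clock: 10.68
eef_pos: [0.5688, -0.1875, 0.2368]
ee_rot: [3.141, -0.0, 1.375]
wrist_force: [0.0, 0.6, -0.7]
width: 0.0083
gripper_force: 39.1
```

```bash
python3 - <<'E'
from fit import *
s=monitor.observe();print(s['eef_pos'],np.degrees(s['ee_rot']),s['wrist_force'])
for n in('wrist','side','scene'):
    p,d,C=grab(n);cv2.imwrite(f'pics/{n}3.png',p[:,:,::-1])
p1=cv2.imread('pics/side3.png');p2=cv2.imread('pics/scene3.png');p3=cv2.imread('pics/wrist3.png')
cv2.imwrite('pics/both3.png',np.hstack([cv2.resize(p1[150:330,200:400],(300,270)),cv2.resize(p2[160:340,160:330],(255,270)),cv2.resize(p3[:,:],(240,270))]))
E
```

```text
[ 0.56880055 -0.18752947  0.23677494] [ 1.79979721e+02 -5.34490369e-03  7.87772354e+01] [ 0.02814347  0.57875685 -0.68512991]
```

View pics/both3.png

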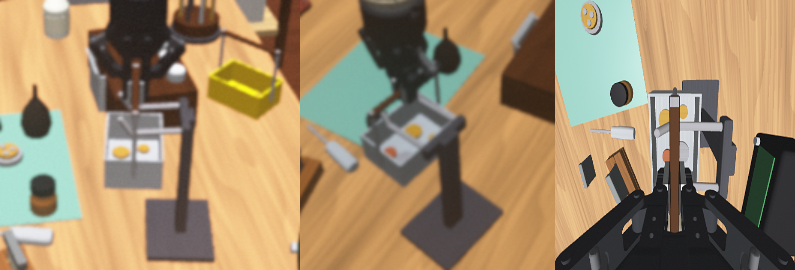

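The bar (wrist pane, column 675) sits just behind the upturned tip (663,130) and crosses the prongs, so I can lower it.

Emit:
drive_tool --increments '[[[0,0,0.3,0,0],[0,0,0.4,0,0],[0,0,0.4,0,0],[0,0,0.3,0,0],[0,0,0.2,0,0],[0,0,0.1,0,0],[0,0,0.1,0,0],[0,0,0,0,0]]]'

```text
clock: 11.5
eef_pos: [0.5672, -0.1873, 0.2007]
ee_rot: [-3.141, -0.0, 1.375]
wrist_force: [-0.8, -0.1, -2.0]
width: 0.0084
gripper_force: 39.1
```

Emit:
drive_tool --increments '[[[0,0,0.1,0,0],[0,0,0.1,0,0],[0,0,0.1,0,0],[0,0,0,0,0]]]'

```text
clock: 11.83
eef_pos: [0.5679, -0.1876, 0.1973]
ee_rot: [3.14, 0.001, 1.375]
wrist_force: [-3.8, 1.2, 7.6]
width: 0.0083
gripper_force: 40.0
```

Emit:
drive_tool --increments '[[[0,0,-0.05,0,0],[0,0,0,0,0.15],[0,0,0,0,0.2],[0,0,0,0,0.3],[0,0,0,0,0.3],[0,0,0,0,0.3],[0,0,0,0,0.3]]]'

```text
clock: 12.42
eef_pos: [0.5673, -0.1873, 0.1959]
ee_rot: [-3.141, -0.0, 1.375]
wrist_force: [0.5, -0.3, -0.6]
width: 0.0255
gripper_force: 0.0
```

```bash
python3 - <<'E'
from fit import *
s=monitor.observe();print(s['eef_pos'],s['width'],s['wrist_force'])
for n in('wrist','side','scene'):
    p,d,C=grab(n);cv2.imwrite(f'pics/{n}4.png',p[:,:,::-1]);X=cloud(d,C)
    m=(d>0)&(p[...,0]>1.25*p[...,2]+8.0)
    B=box(X,m,(.53,-.26,.2),(.61,-.11,.235));print(n,len(B),line(B) if len(B)>4 else 0)
p1=cv2.imread('pics/side4.png');p2=cv2.imread('pics/scene4.png');p3=cv2.imread('pics/wrist4.png')
cv2.imwrite('pics/both4.png',np.hstack([cv2.resize(p1[150:330,200:400],(300,270)),cv2.resize(p2[160:340,160:330],(255,270)),cv2.resize(p3[:,:],(240,270))]))
E
```

```text
[ 0.5672613  -0.18727508  0.19590105] 0.025532307875101717 [ 0.53179048 -0.34415033 -0.55834989]
wrist 4391 (array([ 0.57  , -0.174 ,  0.2187]), array([ 0.5695, -0.1769,  0.2187]), np.float64(100.3), np.float64(78.88))
side 177 (array([ 0.5682, -0.1865,  0.2178]), array([ 0.5689, -0.181 ,  0.2178]), np.float64(114.4), np.float64(83.1))
scene 101 (array([ 0.5645, -0.2171,  0.2171]), array([ 0.5646, -0.2153,  0.2172]), np.float64(59.4), np.float64(86.87))
```

View pics/both4.png

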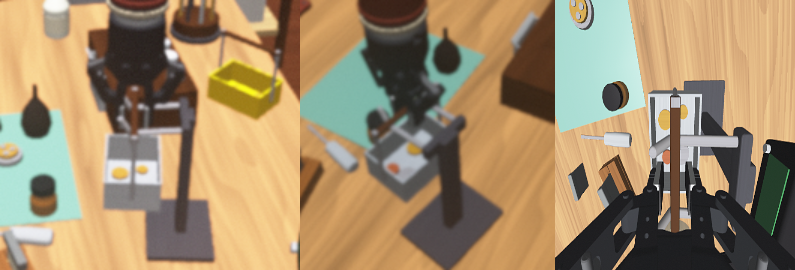

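The basket hangs on both prongs: the bar top is at z = 0.219, so the axis is at about 0.214, inside 211–216 mm. Next I retreat straight up and go to the label.

```bash
python3 - <<'E'
from h import *
c=plan(.41,-.34,.20,104,13,[.5673,-.1873,.30,78.8])
E
```

```text
[[-0.69, -0.48, 0.38, -0.48], [-0.68, -0.5, 0.39, -0.49], [-0.66, -0.53, 0.38, -0.48], [-0.64, -0.54, 0.39, -0.49], [-0.62, -0.57, 0.38, -0.48], [-0.61, -0.59, 0.39, -0.49], [-0.58, -0.61, 0.38, -0.48], [-0.56, -0.63, 0.39, -0.49], [-0.54, -0.65, 0.38, -0.48], [-0.52, -0.66, 0.39, -0.49]]
[[-0.5, -0.69, 0.38, -0.48], [-0.47, -0.69, 0.39, -0.49], [-0.44, -0.72, 0.38, -0.48]]
```

Emit:
drive_tool --increments '[[[0,0,-0.1,0,0.3],[0,0,-0.3,0,0.3],[0,0,-0.5,0,0.3],[0,0,-0.8,0,0.3],[0,0,-0.9,0,0.3],[0,0,-0.9,0,0.3],[0,0,-0.9,0,0.3],[0,0,-0.8,0,0.3]]]'

```text
clock: 13.23
eef_pos: [0.5677, -0.1874, 0.3028]
ee_rot: [3.139, 0.001, 1.375]
wrist_force: [0.4, 0.3, 0.2]
width: 0.0254
gripper_force: 0.0
```

Emit:
drive_tool --increments '[[[-0.69,-0.48,0,-0.48,0.3],[-0.68,-0.5,0,-0.49,0.3],[-0.66,-0.53,0,-0.48,0.3],[-0.64,-0.54,0.1,-0.49,0.3],[-0.62,-0.57,0.4,-0.48,0.6],[-0.61,-0.59,0.5,-0.49,0.6],[-0.58,-0.61,0.6,-0.48,0.6],[-0.56,-0.63,0.6,-0.49,0.6],[-0.54,-0.65,0.6,-0.48,0.6],[-0.52,-0.66,0.6,-0.49,0.6]]]'

```text
clock: 14.07
eef_pos: [0.446, -0.3054, 0.233]
ee_rot: [3.14, 0.001, 1.715]
wrist_force: [-0.2, 0.2, 0.7]
width: 0.0513
gripper_force: 0.0
```

Emit:
drive_tool --increments '[[[-0.5,-0.69,0.6,-0.48,0.6],[-0.47,-0.69,0.6,-0.49,0.6],[-0.44,-0.72,0.5,-0.48,0.6],[0,0,0,0,0.6]]]'

```text
clock: 14.4
eef_pos: [0.4075, -0.3408, 0.1969]
ee_rot: [-3.139, -0.002, 1.814]
wrist_force: [0.7, 0.6, -0.6]
width: 0.0512
gripper_force: 0.0
```

```bash
python3 - <<'E'
from fit import *
s=monitor.observe();print(s['eef_pos'],np.degrees(s['ee_rot']),s['width'])
p,d,C=grab('wrist');cv2.imwrite('pics/w5.png',p[:,:,::-1]);X=cloud(d,C);ok=d>0
B=box(X,ok,(.34,-.34,.07),(.44,-.22,.09));print('label',len(B),line(B),rect(B),B[:,2].mean())
B=box(X,ok,(.34,-.36,.024),(.45,-.2,.036));print('block',len(B),line(B),rect(B))
# basket check
p,d,C=grab('side');X=cloud(d,C);B=box(X,(d>0)&(p[...,0]>1.25*p[...,2]+8.0),(.53,-.26,.19),(.61,-.11,.235));print('bar',len(B),line(B))
E
```

```text
[ 0.4075153  -0.34081845  0.19689862] [-1.79874748e+02 -9.22283217e-02  1.03911478e+02] 0.05123969389122982
label 1494 (array([ 0.3894, -0.2754,  0.0793]), array([ 0.3898, -0.2771,  0.0793]), np.float64(69.2), np.float64(104.0)) (array([ 389.8, -277.1]), array([14. , 69.2]), 14.4) 0.07929650607005011
block 4460 (array([ 0.3907, -0.2775,  0.0293]), array([ 0.3896, -0.272 ,  0.0293]), np.float64(127.5), np.float64(101.04)) (array([ 411.8, -267.4]), array([ 97.3, 124.7]), 13.5)
bar 161 (array([ 0.5685, -0.1852,  0.2181]), array([ 0.569 , -0.1805,  0.2182]), np.float64(113.5), np.float64(84.0))
```

View pics/w5.png

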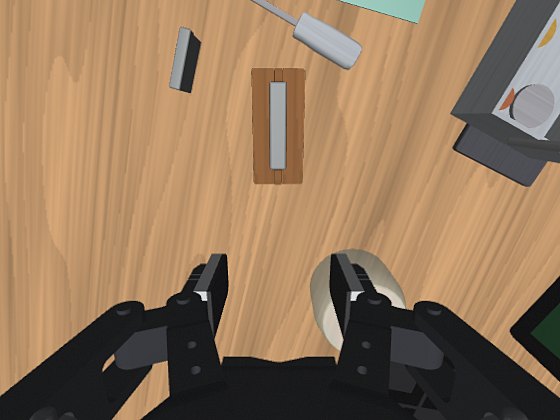

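The label bead is at (277,125) in the block, with top size 14 × 69 mm, so this is the larger one. The small decoy lies at (185,60). Next I descend to grip.

```bash
python3 - <<'E'
from h import *
c=plan(.390,-.277,.130,104,5)
c=plan(.390,-.277,.055,104,5,c);print(c)
E
```

```text
[[0.66, -0.04, 0.69, -0.01], [0.66, -0.04, 0.69, -0.01], [0.66, -0.04, 0.69, -0.01], [0.66, -0.05, 0.69, -0.0], [0.66, -0.04, 0.69, -0.01]]
[[0.0, 0.0, 0.75, -0.0], [0.0, 0.0, 0.75, -0.0], [0.0, 0.0, 0.75, -0.0], [0.0, 0.0, 0.75, -0.0], [0.0, 0.0, 0.75, -0.0]]
[ 3.89938606e-01 -2.77068842e-01  5.49126038e-02  1.03986599e+02]
```

Emit:
drive_tool --increments '[[[0.66,-0.04,0.69,0,0.6],[0.66,-0.04,0.69,0,0.6],[0.66,-0.04,0.69,0,0.6],[0.66,-0.05,0.69,0,0.6],[0.66,-0.04,0.69,0,0.6],[0,0,0.75,0,0.6],[0,0,0.75,0,0.6],[0,0,0.75,0,0.6],[0,0,0.75,0,0.6],[0,0,0.75,0,0.6]]]'

```text
clock: 15.33
eef_pos: [0.3917, -0.2769, 0.0551]
ee_rot: [3.14, 0.002, 1.815]
wrist_force: [0.6, -0.2, -0.5]
width: 0.0512
gripper_force: 0.0
```

Emit:
drive_tool --increments '[[[0,0,0,0,0.4],[0,0,0,0,0.2],[0,0,0,0,0],[0,0,0,0,0],[0,0,0,0,0],[0,0,0,0,0],[0,0,0,0,0]]]' --newtons 60

```text
clock: 15.92
eef_pos: [0.3911, -0.2777, 0.0558]
ee_rot: [3.14, 0.002, 1.814]
wrist_force: [0.7, 1.4, 6.3]
width: 0.0128
gripper_force: 60.5
```

```bash
python3 - <<'E'
from h import *
c=plan(.41,-.04,.225,95,13,[.391,-.277,.145,104]);print(c)
c=plan(.545,.09,.225,90,10,c);print(c)
E
```

```text
[[0.87, 0.29, -0.31, 0.17], [0.87, 0.28, -0.31, 0.18], [0.87, 0.27, -0.3, 0.17], [0.88, 0.26, -0.31, 0.17], [0.88, 0.25, -0.31, 0.18], [0.88, 0.24, -0.31, 0.17], [0.89, 0.23, -0.3, 0.17], [0.88, 0.22, -0.31, 0.17], [0.89, 0.2, -0.31, 0.18], [0.9, 0.2, -0.31, 0.17]]
[[0.89, 0.18, -0.3, 0.17], [0.9, 0.18, -0.31, 0.18], [0.9, 0.16, -0.31, 0.17]]
[ 4.10014558e-01 -4.00243740e-02  2.25000000e-01  9.50000000e+01]
[[0.59, 0.73, -0.0, 0.12], [0.59, 0.72, 0.0, 0.13], [0.61, 0.72, 0.0, 0.12], [0.6, 0.72, 0.0, 0.13], [0.62, 0.7, 0.0, 0.12], [0.62, 0.71, 0.0, 0.13], [0.62, 0.69, 0.0, 0.12], [0.63, 0.7, 0.0, 0.13], [0.64, 0.68, 0.0, 0.12], [0.65, 0.68, 0.0, 0.13]]
[ 0.54495441  0.09006492  0.225      90.        ]
```

Emit:
drive_tool --increments '[[[0,0,-0.1,0,0],[0,0,-0.3,0,0],[0,0,-0.6,0,0],[0,0,-0.8,0,0],[0,0,-0.8,0,0],[0,0,-0.8,0,0],[0,0,-0.8,0,0],[0,0,-0.3,0,0]]]'

```text
clock: 16.58
eef_pos: [0.3907, -0.2777, 0.1468]
ee_rot: [3.14, 0.003, 1.814]
wrist_force: [0.8, -0.5, 0.3]
width: 0.013
gripper_force: 59.5
```

Emit:
drive_tool --increments '[[[0.87,0.29,-0.3,0.17,0],[0.87,0.28,-0.3,0.18,0],[0.87,0.27,-0.3,0.17,0],[0.88,0.26,-0.3,0.17,0],[0.88,0.25,-0.3,0.18,0],[0.88,0.24,-0.3,0.17,0],[0.89,0.23,-0.3,0.17,0],[0.88,0.22,-0.3,0.17,0],[0.89,0.2,-0.3,0.18,0],[0.9,0.2,-0.3,0.17,0]]]'

```text
clock: 17.42
eef_pos: [0.4042, -0.0935, 0.204]
ee_rot: [-3.141, -0.0, 1.693]
wrist_force: [-0.2, 0.2, -0.6]
width: 0.0124
gripper_force: 59.5
```

Emit:
drive_tool --increments '[[[0.89,0.18,-0.3,0.17,0],[0.9,0.18,-0.3,0.18,0],[0.9,0.16,-0.3,0.17,0],[0.59,0.73,0,0.12,0],[0.59,0.72,0,0.13,0],[0.61,0.72,0,0.12,0],[0.6,0.72,0,0.13,0],[0.62,0.7,0,0.12,0],[0.62,0.7,0,0.13,0],[0.62,0.69,0,0.12,0]]]'

```text
clock: 18.25
eef_pos: [0.5035, 0.0518, 0.2216]
ee_rot: [-3.141, 0.0, 1.596]
wrist_force: [-0.5, -0.5, 0.0]
width: 0.0129
gripper_force: 59.5
```

Emit:
drive_tool --increments '[[[0.63,0.7,0,0.13,0],[0.64,0.6,0,0.12,0],[0.4,0.3,0,0.13,0],[0,0,0,0,0],[0,0,0,0,0]]]'

```text
clock: 18.67
eef_pos: [0.5342, 0.0851, 0.2215]
ee_rot: [-3.14, 0.0, 1.571]
wrist_force: [0.1, 0.7, -0.0]
width: 0.0126
gripper_force: 59.5
```

```bash
python3 - <<'E'
from fit import *
s=monitor.observe();print(s['eef_pos'],np.degrees(s['ee_rot']),s['width'])
p,d,C=grab('wrist');cv2.imwrite('pics/w6.png',cv2.resize(p[:,:,::-1],None,fx=1.4,fy=1.4));np.savez('w6.npz',p=p,d=d,K=C[0],D=C[1],R=C[2],c=C[3]);X=cloud(d,C)
for y in(.16,.18,.2):
    m=(d>0)&(abs(X[...,1]-y)<.0015)&(X[...,0]>.54)&(X[...,0]<.62);B=X[m];B=B[np.argsort(B[:,0])]
    print(y,[(round(float(a)*1000,1),round(float(b)*1000)) for a,b in B[::max(1,len(B)//45)][:,[0,2]]])
E
```

```text
[0.53417206 0.08506108 0.22153535] [-1.79916293e+02  2.44951721e-02  9.00171341e+01] 0.01255459131835808
0.16 [(540.4, 2), (542.7, 1), (544.9, 0), (547.1, 1), (549.4, 0), (551.7, 0), (554.0, 0), (556.2, 0), (558.5, 0), (560.5, 85), (560.9, -1), (561.9, 0), (562.9, 86), (563.2, 84), (564.1, 0), (565.2, 0), (566.1, 81), (567.0, 81), (568.4, 77), (572.9, 55), (574.8, 55), (576.6, 56), (578.6, 74), (578.8, 55), (578.9, 60), (579.7, 78), (580.5, 79), (582.0, 80), (583.1, 79), (584.8, 79), (585.8, 79), (587.6, 79), (589.2, 80), (590.1, 79), (591.7, 80), (592.7, 80), (594.1, 81), (595.4, 80), (597.2, 80), (598.9, 80), (601.0, 78), (602.5, 79), (604.4, 79), (606.0, 79), (608.0, 79), (609.5, 80), (611.7, 78), (613.3, 79), (614.8, 80), (617.0, 79), (618.9, 78)]
0.18 [(540.3, -1), (542.5, 0), (544.8, -2), (548.0, 0), (550.3, 0), (552.5, -1), (555.8, -1), (558.1, -1), (560.2, 0), (561.4, 0), (562.5, 85), (563.5, 0), (564.7, 0), (565.7, 1), (566.6, 78), (568.6, 76), (573.0, 56), (574.8, 56), (576.6, 57), (577.8, 61), (578.0, 72), (578.6, 79), (580.2, 79), (581.5, 78), (583.0, 79), (584.5, 79), (5
[... 233 characters left out ...]
615.1, 79), (616.6, 80), (618.4, 80), (620.0, 80)]
0.2 [(540.1, 1), (542.3, -1), (544.5, -1), (547.8, 0), (550.0, 0), (552.2, -2), (555.4, 0), (557.7, 0), (558.7, -1), (559.9, -1), (560.9, 85), (561.9, 84), (562.9, 82), (563.8, 81), (564.8, 80), (564.9, 80), (566.9, 77), (571.5, 54), (573.1, 56), (575.0, 56), (576.1, 55), (577.0, 61), (577.1, 54), (577.8, 78), (579.4, 79), (581.0, 80), (582.0, 78), (583.6, 80), (585.3, 79), (586.8, 80), (587.9, 79), (589.5, 80), (591.0, 80), (592.9, 79), (594.6, 79), (596.2, 80), (597.9, 80), (599.1, 79), (600.5, 80), (602.5, 79), (603.9, 79), (605.7, 79), (607.2, 80), (608.9, 80), (610.7, 80), (612.3, 80), (613.8, 80), (615.3, 78), (617.3, 78), (618.7, 79)]
```

View pics/w6.png

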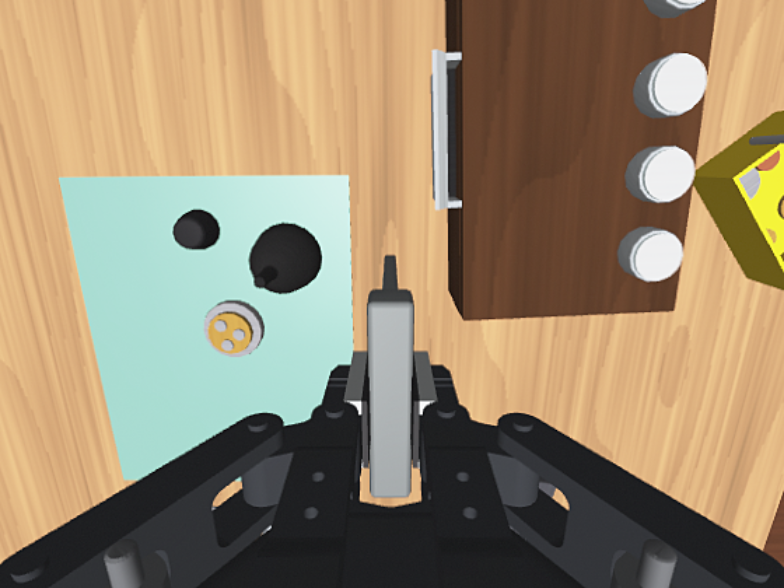

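The gap shows as the dark slit at (453,130) between the lip (440,130) and the shelf edge (460,130), with cheeks at rows 57 and 205. The label is held straight, with its bead at (390,395).

```bash
python3 - <<'E'
from fit import *
p,d,C=load('w6');X=cloud(d,C);ok=d>0
# shelf edge: min x of z~.08 in y bins
E=[];L=[]
for y in np.arange(.075,.29,.005):
    B=box(X,ok,(.571,y,.074),(.62,y+.005,.084))
    if len(B)>5:E.append((y+.0025,np.percentile(B[:,0],2)))
    B=box(X,ok,(.55,y,.07),(.573,y+.005,.0795))
    if len(B)>2:L.append((y+.0025,B[:,0].max()))
E=np.array(E);L=np.array(L);print(E.round(4).tolist());print(L.round(4).tolist())
k=(E[:,1]>.57);f=np.polyfit(*E[k].T,1);print('edge',f,np.degrees(np.arctan(-f[0])),'x at .18',np.polyval(f,.18))
B=box(X,ok,(.55,.1,.068),(.5712,.27,.095));print('lip y',B[:,1].min(),B[:,1].max())
B=box(X,ok,(.565,.1,.045),(.582,.27,.062));print('gap floor y',len(B),B.min(0),B.max(0),np.median(B,0))
tip=np.array([.5342,.0851,.2215])
B=box(X,ok,tip+(-.02,-.05,.019),tip+(.02,.05,.032));print('bead',line(B),rect(B),B[:,2].mean())
B=box(X,ok,tip+(-.02,0.02,-.06),tip+(.02,.05,.0));print('plate end',len(B),B.mean(0) if len(B) else 0)
E
```

```text
[[0.0775, 0.5831], [0.0825, 0.5829], [0.0875, 0.5827], [0.0925, 0.5826], [0.0975, 0.5827], [0.1025, 0.5819], [0.1075, 0.5821], [0.1125, 0.5818], [0.1175, 0.5812], [0.1225, 0.5814], [0.1275, 0.5808], [0.1325, 0.5723], [0.1375, 0.5762], [0.1425, 0.5803], [0.1475, 0.5799], [0.1525, 0.5796], [0.1575, 0.5794], [0.1625, 0.5792], [0.1675, 0.5789], [0.1725, 0.5788], [0.1775, 0.5786], [0.1825, 0.5783], [0.1875, 0.5782], [0.1925, 0.5778], [0.1975, 0.5776], [0.2025, 0.5774], [0.2075, 0.5771], [0.2125, 0.5768], [0.2175, 0.5744], [0.2225, 0.5729], [0.2275, 0.5755], [0.2325, 0.5753], [0.2375, 0.5751], [0.2425, 0.5747], [0.2475, 0.5746]]
[[0.1325, 0.5724], [0.1375, 0.5723], [0.1425, 0.5701], [0.1475, 0.5699], [0.1525, 0.5697], [0.1575, 0.5696], [0.1625, 0.5694], [0.1675, 0.5692], [0.1725, 0.5691], [0.1775, 0.5688], [0.1825, 0.5686], [0.1875, 0.5685], [0.1925, 0.5684], [0.1975, 0.5682], [0.2025, 0.5671], [0.2075, 0.5667], [0.2125, 0.5666], [0.2175, 0.573], [0.2225, 0.5729]]
edge [-0.0498058  0.5867333] 2.851305814517303 x at .18 0.5777682537884071
lip y 0.13090323146968896 0.22223116575166774
gap floor y 957 [0.56930699 0.10021823 0.04520217] [0.58186307 0.25804483 0.06199001] [0.57536475 0.18098425 0.05539223]
bead (array([0.5338, 0.0896, 0.2454]), array([0.5338, 0.0852, 0.2454]), np.float64(70.8), np.float64(90.09)) (array([532.2,  85.8]), array([69.3, 38. ]), 71.4) 0.2453703571033785
plate end 181 [0.5332834  0.11979195 0.20270098]
```

```bash
python3 - <<'E'
from fit import *
for n in('scene0','side0'):
    p,d,C=load(n);X=cloud(d,C);ok=d>0
    E=[]
    for y in list(np.arange(.07,.12,.01))+list(np.arange(.235,.29,.01)):
        B=box(X,ok,(.55,y,.076),(.65,y+.01,.084))
        if len(B)>5:E.append((y+.005,B[:,0].min()))
    E=np.array(E);print(n,E.round(4).tolist(),np.polyfit(*E.T,1),np.polyval(np.polyfit(*E.T,1),.1766))
    B=box(X,ok,(.555,.1,.07),(.572,.27,.09));print(B[:,1].min(),B[:,1].max())
from h import plan
c=plan(.5742,.1766,.150,92.7,10);print(c)
E
```

```text
scene0 [[0.075, 0.5835], [0.085, 0.5842], [0.095, 0.5823], [0.105, 0.5839], [0.115, 0.5817], [0.24, 0.5758], [0.25, 0.5764], [0.26, 0.5754], [0.27, 0.5772], [0.28, 0.5748], [0.29, 0.5738]] [-0.04408493  0.58727401] 0.5794886105474638
0.13184238520222868 0.22610208173967483
side0 [[0.075, 0.5817], [0.085, 0.5812], [0.095, 0.5826], [0.105, 0.581], [0.115, 0.5803], [0.24, 0.5747], [0.25, 0.5731], [0.26, 0.5727], [0.27, 0.5738], [0.28, 0.572], [0.29, 0.5714]] [-0.04925865  0.58601326] 0.5773141774263649
0.12911895600370227 0.22110021064958252
[[0.46, 0.2, 0.36, -0.07], [0.46, 0.2, 0.36, -0.07], [0.46, 0.21, 0.36, -0.06], [0.45, 0.21, 0.35, -0.07], [0.46, 0.2, 0.36, -0.07], [0.45, 0.22, 0.36, -0.07], [0.46, 0.21, 0.36, -0.06], [0.45, 0.22, 0.36, -0.07], [0.45, 0.21, 0.36, -0.07], [0.45, 0.22, 0.35, -0.07]]
[ 0.57413501  0.17658017  0.15009545 92.70692095]
```

Emit:
drive_tool --increments '[[[0.46,0.2,0.3,-0.07,0],[0.46,0.2,0.3,-0.07,0],[0.46,0.2,0.36,-0.07,0],[0.45,0.21,0.36,-0.07,0],[0.46,0.21,0.36,-0.07,0],[0.45,0.21,0.36,-0.07,0],[0.46,0.21,0.36,-0.07,0],[0.45,0.22,0.4,-0.07,0],[0.45,0.22,0.4,-0.07,0],[0.45,0.22,0.35,-0.07,0]]]'

```text
clock: 19.55
eef_pos: [0.5749, 0.178, 0.1499]
ee_rot: [-3.141, 0.0, 1.62]
wrist_force: [-0.1, 0.0, -0.5]
width: 0.0126
gripper_force: 59.5
```

Emit:
drive_tool --increments '[[[0,0,0,0,0],[0,0,0,0,0]]]'

```text
clock: 19.72
eef_pos: [0.5744, 0.1774, 0.1502]
ee_rot: [-3.14, 0.0, 1.62]
wrist_force: [-0.1, -0.3, -0.3]
width: 0.0132
gripper_force: 59.5
```

```bash
python3 - <<'E'
from fit import *
s=monitor.observe();t=s['eef_pos'];print(t,np.degrees(s['ee_rot']),s['wrist_force'])
p,d,C=grab('wrist');X=cloud(d,C);ok=d>0
for q in(.225,.235,.245,.255,):
    B=box(X,ok,(.565,q,.074),(.62,q+.008,.084));print(q,B[:,0].min().round(4) if len(B) else None)
B=box(X,ok,t+(-.02,-.05,.019),t+(.02,.05,.032));print('bead',line(B))
for n in('scene','side'):
    p,d,C=grab(n);X=cloud(d,C);B=box(X,d>0,(.55,.13,.1),(.6,.225,.135));print(n,len(B),B.mean(0),B.min(0),B.max(0)); cv2.imwrite(f'pics/{n}7.png',p[:,:,::-1])
E
```

```text
[0.57444842 0.17741204 0.15023245] [-1.79912043e+02  2.01633165e-02  9.28136705e+01] [-0.10434076 -0.29480502 -0.29965597]
0.225 0.5754
0.235 0.5748
0.245 0.5743
0.255 0.5741
bead (array([0.5738, 0.182 , 0.174 ]), array([0.574 , 0.1774, 0.174 ]), np.float64(70.8), np.float64(92.9))
scene 80 [0.57664928 0.17111296 0.11955472] [0.57384278 0.14305703 0.10518057] [0.57911669 0.21488624 0.13387813]
side 63 [0.57209466 0.16500838 0.12023591] [0.56851823 0.13892387 0.10362908] [0.57761177 0.20609943 0.13495814]
```

Emit:
drive_tool --increments '[[[0,0,0.25,0,0],[0,0,0.25,0,0],[0,0,0.2,0,0],[0,0,0.15,0,0],[0,0,0.15,0,0],[0,0,0.1,0,0],[0,0,0.1,0,0],[0,0,0.1,0,0],[0,0,0,0,0]]]'

```text
clock: 20.62
eef_pos: [0.5745, 0.1769, 0.1246]
ee_rot: [-3.141, 0.0, 1.619]
wrist_force: [0.2, 0.2, -0.2]
width: 0.0129
gripper_force: 59.5
```

Emit:
drive_tool --increments '[[[0,0,0.1,0,0],[0,0,0.1,0,0],[0,0,0.1,0,0],[0,0,0.1,0,0],[0,0,0,0,0]]]'

```text
clock: 21.03
eef_pos: [0.5744, 0.1769, 0.1165]
ee_rot: [-3.141, 0.0, 1.619]
wrist_force: [-0.7, 0.2, -0.3]
width: 0.0131
gripper_force: 59.5
```

It's in the gap (lower edge about 71 mm high) with no contact force, so I'll continue.

Emit:
drive_tool --increments '[[[0,0,0.1,0,0],[0,0,0.1,0,0],[0,0,0.1,0,0],[0,0,0.1,0,0],[0,0,0.1,0,0],[0,0,0.1,0,0],[0,0,0,0,0]]]'

```text
clock: 21.62
eef_pos: [0.5744, 0.1769, 0.1044]
ee_rot: [-3.141, 0.0, 1.619]
wrist_force: [-0.5, -0.2, -1.0]
width: 0.0127
gripper_force: 59.5
```

Emit:
drive_tool --increments '[[[0,0,0.1,0,0],[0,0,0.05,0,0],[0,0,0.05,0,0],[0,0,0,0,0],[0,0,0,0,0]]]'

```text
clock: 22.03
eef_pos: [0.5749, 0.1771, 0.1016]
ee_rot: [3.141, -0.0, 1.619]
wrist_force: [-2.4, -0.3, 3.6]
width: 0.0128
gripper_force: 60.0
```

The strip has been met at 3.6 N, at the predicted height. Now I press in small steps.

Emit:
drive_tool --increments '[[[0,0,0.05,0,0],[0,0,0.05,0,0],[0,0,0.05,0,0],[0,0,0.05,0,0],[0,0,0,0,0],[0,0,0,0,0]]]'

```text
clock: 22.53
eef_pos: [0.575, 0.1771, 0.0974]
ee_rot: [3.141, -0.0, 1.619]
wrist_force: [-3.1, -0.0, 5.7]
width: 0.013
gripper_force: 60.4
```

Emit:
drive_tool --increments '[[[0,0,0.05,0,0],[0,0,0.05,0,0],[0,0,0,0,0],[0,0,0,0,0]]]'

```text
clock: 22.87
eef_pos: [0.575, 0.177, 0.0956]
ee_rot: [3.141, -0.0, 1.619]
wrist_force: [-2.3, 0.5, 7.0]
width: 0.0128
gripper_force: 60.5
```

Emit:
drive_tool --increments '[[[0,0,0.05,0,0],[0,0,0.05,0,0],[0,0,0,0,0],[0,0,0,0,0],[0,0,0,0,0]]]'

```text
clock: 23.28
eef_pos: [0.5751, 0.1771, 0.0939]
ee_rot: [3.141, -0.0, 1.619]
wrist_force: [-3.2, 0.1, 8.4]
width: 0.0129
gripper_force: 60.7
```

Emit:
drive_tool --increments '[[[0,0,0.05,0,0],[0,0,0,0,0],[0,0,0,0,0],[0,0,0,0,0]]]'

```text
clock: 23.62
eef_pos: [0.5753, 0.1771, 0.0938]
ee_rot: [3.14, -0.0, 1.619]
wrist_force: [-4.5, -2.2, 12.5]
width: 0.0129
gripper_force: 61.4
```

The force rose to 12.5 N without further travel, so the strip is on its stop. One last check before handing in.

```bash
python3 - <<'E'
from fit import *
s=monitor.observe();print(s['wrist_force'],s['width'])
for n in('side','scene'):
    p,d,C=grab(n);cv2.imwrite(f'pics/{n}9.png',p[:,:,::-1]);X=cloud(d,C)
    B=box(X,(d>0)&(p[...,0]>1.25*p[...,2]+8.0),(.53,-.26,.19),(.61,-.11,.235));print('bar',line(B))
a=cv2.imread('pics/side9.png');b=cv2.imread('pics/scene9.png')
cv2.imwrite('pics/f.png',np.hstack([a[60:,130:],b[60:,100:450]]))
E
```

```text
[-4.53995892 -2.16529159 12.48174597] 0.012863295603798092
bar (array([ 0.5688, -0.1853,  0.2179]), array([ 0.5691, -0.1827,  0.218 ]), np.float64(108.2), np.float64(84.15))
bar (array([ 0.5686, -0.1969,  0.2177]), array([ 0.5698, -0.19  ,  0.2179]), np.float64(107.0), np.float64(79.64))
```

View pics/f.png

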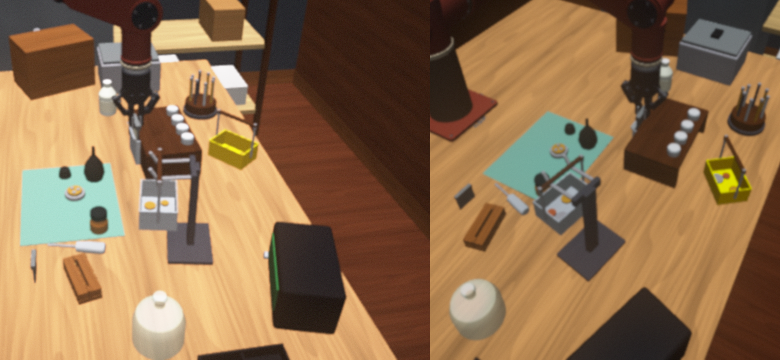

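The basket hangs level on both prongs (side pane (158,185)), the block at (82,278) is empty, the label is held in the gap at (137,135), and the bystanders are where they were.

```bash
python3 -c "
from station import bot
print(bot.close_job())"
```

```text
the job is handed in; nothing more can be done
None
```

The job is handed in: the basket hangs on both prongs of the hook, and the gripper still holds the label holder in the gap with the strip on its stop (12.5 N), after about 24 s of the 72 s allowed.

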